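Open the machine vice and take out the finished bracket

ROBOT

A 6-joint arm with a two-finger parallel gripper is mounted at the origin on a cart in front of the work surface, level with it; the furniture and walls round the work are solid. World frame = base frame: x ahead of the robot, y to its left, z up, the work surface at z = 0. Lengths are in m, angles in rad, forces in N, time in s.
With the tool pointing down it reaches from about 0.25 to 0.775 m from the base axis. Payload 4 kg.
Tool frame: the origin (TCP) lies at the very end of the fingers, on their centre line; the grasp point (between the pads) lies 19 mm behind it; z points along the fingers, y is the direction in which the jaws open and shut (so a half turn about z gives the same grasp; the last joint's range is limited). The gripper opens to 85 mm and grips with 20 to 120 N. Pads are 22 mm wide; open, the fingers measure 114 mm over their backs; the gripper's body (76 mm by 85 mm) begins 54 mm behind the grasp point. The pads swing forward as they close: fully open they stand 13 mm farther back than shut.
Start: joints at [1.092, 0.087, 1.371, -0, 1.684, -0.103], TCP at [0.202, 0.512, 0.231] pointing down, gripper open.
Joint ranges: [-3.1, 3.1], [-0.76, 2.03], [0.27, 2.55], [-1.08, 4.22], [0.17, 2.65], [-2.57, 2.57]. Speed limits (rad/s): [2.79, 2.79, 3.14, 3.14, 3.14, 3.14].

INTERFACE

Orientations are given as a rotation vector (axis times angle).
In Python, from workcell import env gives the robot as it stands.
- The arm moves only by the tool jog_arm, never from a script. Its argument "steps" is a list of rows, each a list of 3 entries, a list of its own where there are three numbers: the closure in counts, from 0 (fully open) to 255 (shut), then the shift along the world's x, y, z in cm, then the turn, a rotation vector about the world's x, y, z in degrees. A call has 1 to 10 rows; each row is the pose to reach, as a shift and turn from the pose measured when the call began; what a row does not reach only later rows make up. A row lasts 1/12 s, in which the tool goes at most 41.7 mm and 7.16 degrees, less where a joint would pass 70% of its speed; a pose out of reach is approached as far as the arm can. A call with a gripper value outside its range is refused whole. The fingers move at their own pace and stop on an object; the grip force is fixed at half the most. Time passes only in rows, so rows that repeat a pose let the fingers close. It gives the time, the measured TCP pose, the force and the opening at its end, in the units of the state.
- env.state(): the state, without advancing time (a new reading comes with each control period).
- env.capture(name): name is "side" or "top"; returns a dict with "pixels" (384x512x3 uint8, red, green, blue), "K" (3x3 intrinsics, pixels), "R" (3x3) and "t" (3): a world point X has camera coordinates R X + t. Camera axes: x right, y down, z forward; pixel columns grow to the right and rows downward; lengths in m; the calibration is good to about 2 mm. A picture is of the moment at which its call begins. There is no depth.
- env.finish_job(): hands the job in, once; it reports no verdict.
Trained networks look in the newest picture that a camera, given by its name, has taken for a name from the list of things; names that differ only in an ending like _2 or _b are one class to them, and where a whole thing is asked for, a point or a joint stands for the part that bears it (a point fixed in the world has none). Each returns a list of dicts, best first, with "score" (0 to 1); they miss things now and then, are a little off and sometimes report something else, mostly with a low value. They report only what shows in the picture. A call takes as long as a camera call. They do not tell look-alikes from the thing itself.
- env.trace(camera, label): "pixels" (384x512 bool, what is visible of it).
- env.place_of(camera, label): "point" ([x, y, z] in m, in the coordinates of the camera as it stood for that picture, good to about 4 mm: a listed point, or the origin of a listed thing).
The state is a dict: "clock": time; "q": joint angles; "qd": joint speeds; "effort": joint torques, N m; "eef_pos": TCP position; "ee_rot": TCP orientation; "contact_force": force on the tool from outside, world axes, zero at the start; "moment": the same for the moment, N m; "grip_width": opening from 0.0 (shut) to 1.0 (fully open).
Only numpy, scipy, OpenCV 4.12 (cv2) and the standard library are available. Lean on these libraries where they do the work, as an engineer would, in place of code of your own. Each camera call takes 0.05 s, during which the arm holds its last target.

TASK

The milled bracket in the low grey machine vice is finished. Slide the vice's jaw all the way open by its knob and leave it open, draw the bracket clear of the fixed jaw's overhanging lip and lift it out, then set it down upright on the floor of the steel parts dish without dropping it. Leave the tape measure and the roll of thread tape where they are.

Things in the scene. Friction and masses are not known exactly. Their poses are not given: they have to be found in the camera images.
- vice: Low grey quick-slide machine vice bolted to the table, 225 x 90 mm, 60 mm high. Origin: on the table, under the middle of the seat between the shut jaws. x runs along the slide from the moving to the fixed jaw, y along the jaws, z up; the base reaches from x = -165 to +60 mm. The bed under the part is at z = 30 mm. Both jaws are 76 mm wide, tops at z = 60 mm.
- fixed_lip (a point): Middle of the top edge of the fixed jaw's lip, 13.5 mm from the seat's middle, 60 mm above the table. This lip (underside 46.5 mm above the table) overhangs the bracket's foot by 7 mm, the shut moving jaw's likewise. So, after opening, shift the bracket over the bed towards the moving jaw by more than 7 mm before lifting (20 mm brings it about midway between the open lips).
- jaw (a joint): Opening of the moving jaw in m: 0 shut on the part, 0.045 fully open at its stop, opening towards the vice's -x. It slides with about 4 N of friction and stays where it is left; its screw is already slack.
- jaw_knob (a point): Centre of the grip of the black upright knob on the moving jaw: a 24 mm round grip, from 18 mm below to 18 mm above this point (84 mm above the table). It moves with the jaw and stands 85 mm from the seat's middle when shut.
- bracket_center (a point): Centre, half-way up, of the loose aluminium bracket, 70 mm tall, 0.15 to 0.31 kg, standing on the vice's bed. Foot 40 (x) by 44 (y) mm, 14 mm thick; on it an upright 22 (x) by 36 (y) mm with a dark cross bore, from 21 mm below to 35 mm above this point. The jaws' tops are 5 mm below this point. x and y lie along the vice's at the start, z up.
- dish: Loose round stainless parts dish, 111 mm across the rim, 24 mm high, sloping wall. Origin: centre of its underside. Its flat floor is 80 mm across and 2 mm above the table.
- tape_measure_center (a point): Centre of the yellow tape measure, 36 x 80 x 62 mm, standing on the table: not to be disturbed.
- thread_tape_center (a point): Centre of the blue and white roll of thread tape, 54 mm across and 16 mm high, lying flat: not to be disturbed.
Things that resemble listed ones, but are neither listed nor needed, are in the scene too. Of the things shaped like the part that bears bracket_center, the aluminium one is meant.

How it is judged:
By the outcome, as a careful person would: the job done as asked, in the order asked, and still so for the second after the job is handed in, with the robot touching nothing.
It also fails if it takes over 45 s, if anything falls off the work surface, if the arm or the gripper's body presses on something with over 40 N, if the wrist force passes 120 N, or if a joint passes its speed limit or range.

## Working session

There is one attempt and no reset: what is moved stays moved. The work goes in short steps, Python scripts to look and compute and a tool call to move; the robot and the scene stay as the last step left them, time stands still between calls to the robot, and variables do not carry over. Pictures are saved under pics/ and viewed, and the job is handed in when it is done.

Besides the shell and the picture viewer there is one more tool, called after "Call:" in YAML: its name, and indented under it one key for each argument. jog_arm: Moves the arm, as the interface text tells. Its arguments: {"type":"object","properties":{"steps":{"type":"array","items":{"type":"array"}}},"required":["steps"]}

```bash
mkdir -p pics; ls; cat > h.py <<'E'
from workcell import env
import numpy as np, cv2
def snap(cam,name):
    c=env.capture(cam); cv2.imwrite(f'pics/{name}.png',cv2.cvtColor(c['pixels'],cv2.COLOR_RGB2BGR)); return c
def w(c,p): return np.array(c['R']).T@(np.array(p)-np.array(c['t']))
def ray(c,u,v,z):
    R=np.array(c['R']);d=R.T@np.linalg.inv(np.array(c['K']))@np.array([u,v,1.]);o=-R.T@np.array(c['t'])
    return o+d*(z-o[2])/d[2]
def px(c,X):
    q=np.array(c['K'])@(np.array(c['R'])@np.array(X)+np.array(c['t']));return q[:2]/q[2]
E
python3 - <<'E'
from h import *
np.set_printoptions(precision=4,suppress=True)
for cam in ['side','top']:
    c=snap(cam,cam+'0')
    print(cam,'campos',-np.array(c['R']).T@np.array(c['t']))
    for l in ['vice','fixed_lip','jaw_knob','bracket_center','dish','tape_measure_center','thread_tape_center']:
        for r in env.place_of(cam,l): 
            p=w(c,r['point']);print(l,round(r['score'],2),p,px(c,p).round())
print(env.state())
E
```

```text
pics
side campos [ 0.5857 -0.8845  0.3905]
vice 0.92 [0.6417 0.0506 0.0017] [278. 208.]
fixed_lip 0.84 [0.6512 0.061  0.0642] [282. 186.]
jaw_knob 0.94 [0.5703 0.011  0.0863] [253. 184.]
bracket_center 0.92 [0.4057 0.1148 0.0357] [199. 189.]
bracket_center 0.69 [ 0.5756 -0.1519  0.0358] [254. 228.]
bracket_center 0.61 [0.6414 0.0573 0.0667] [278. 186.]
dish 0.91 [ 0.5476 -0.2837 -0.0024] [239. 274.]
dish 0.43 [ 0.6892 -0.1768  0.0088] [304. 244.]
tape_measure_center 0.75 [ 0.7066 -0.0699  0.0298] [306. 216.]
thread_tape_center 0.6 [ 0.6915 -0.1784  0.0111] [305. 243.]
top campos [ 0.4575 -0.1079  1.0587]
vice 0.74 [ 0.6401  0.0486 -0.0029] [186. 164.]
fixed_lip 0.94 [0.6539 0.0592 0.0635] [176. 152.]
jaw_knob 0.87 [0.5671 0.0113 0.0852] [197. 192.]
bracket_center 0.77 [ 0.5789 -0.1502  0.0331] [277. 189.]
bracket_center 0.74 [0.4011 0.1175 0.0353] [148. 276.]
bracket_center 0.69 [0.6408 0.0588 0.0642] [176. 158.]
dish 0.59 [ 0.5447 -0.2786 -0.0045] [336. 206.]
tape_measure_center 0.71 [0.5675 0.0083 0.085 ] [199. 192.]
tape_measure_center 0.43 [ 0.5452 -0.2788 -0.0017] [336. 206.]
thread_tape_center 0.55 [ 0.6877 -0.1746  0.0059] [287. 141.]
thread_tape_center 0.23 [ 0.6415  0.0498 -0.0027] [185. 163.]
{'clock': 0.8, 'q': array([ 1.0919,  0.0872,  1.3706,  0.    ,  1.6836, -0.1031]), 'qd': array([-0.    , -0.0008,  0.0007, -0.001 ,  0.0021, -0.0002]), 'effort': array([ -0.0011, -35.1668, -31.3441,  -0.0002,  -0.    ,   0.    ]), 'eef_pos': array([0.2019, 0.5117, 0.2314]), 'ee_rot': array([0.5868, 3.0862, 0.0003]), 'contact_force': array([-0.0596, -0.4814, -0.7911]), 'moment': array([-0.0092,  0.0122,  0.0441]), 'grip_width': 1.0004749339118129}
```

```bash
python3 - <<'E'
import cv2
for n in ['side0','top0']:
    a=cv2.imread(f'pics/{n}.png'); cv2.imwrite(f'pics/{n}b.png',cv2.resize(a,None,fx=1.56,fy=1.56,interpolation=cv2.INTER_CUBIC))
a=cv2.imread('pics/side0.png')[150:310,160:360]; cv2.imwrite('pics/side0c.png',cv2.resize(a,None,fx=3.7,fy=3.7,interpolation=cv2.INTER_CUBIC))
a=cv2.imread('pics/top0.png')[100:300,110:380]; cv2.imwrite('pics/top0c.png',cv2.resize(a,None,fx=2.9,fy=2.9,interpolation=cv2.INTER_CUBIC))
E
```

```text
(no output)
```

View pics/side0c.png

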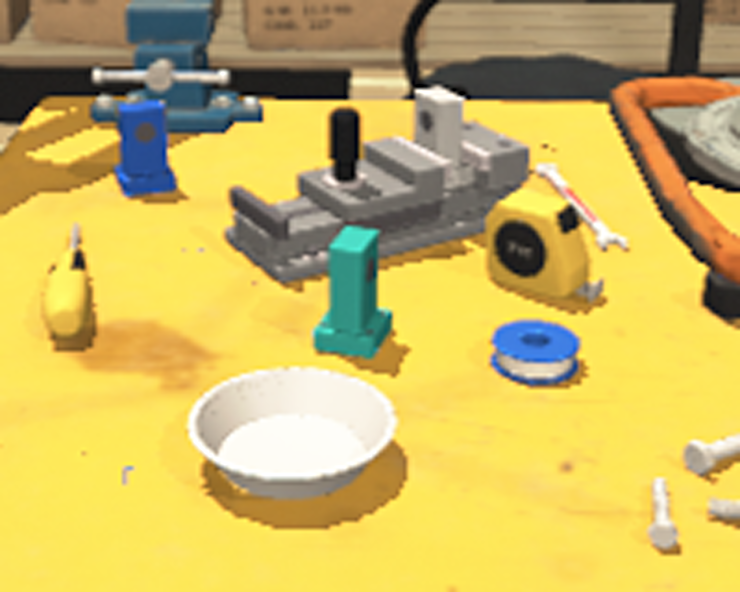

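View pics/top0c.png

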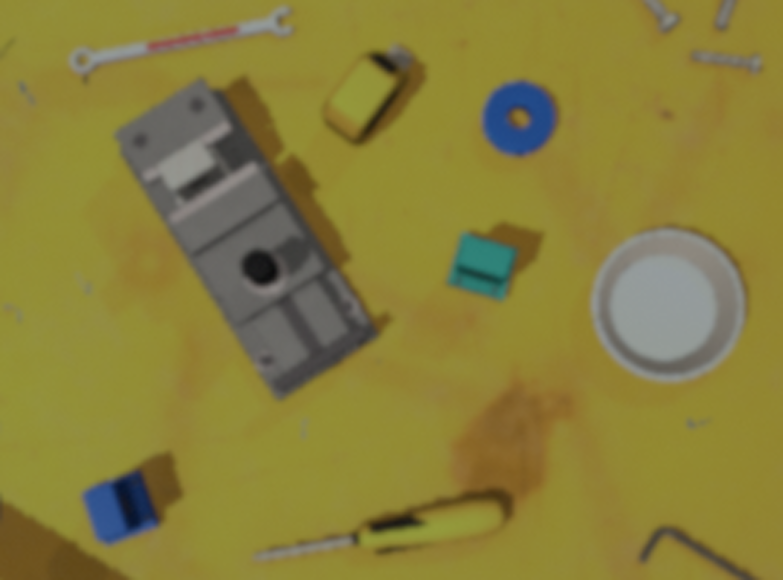

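View pics/top0b.png

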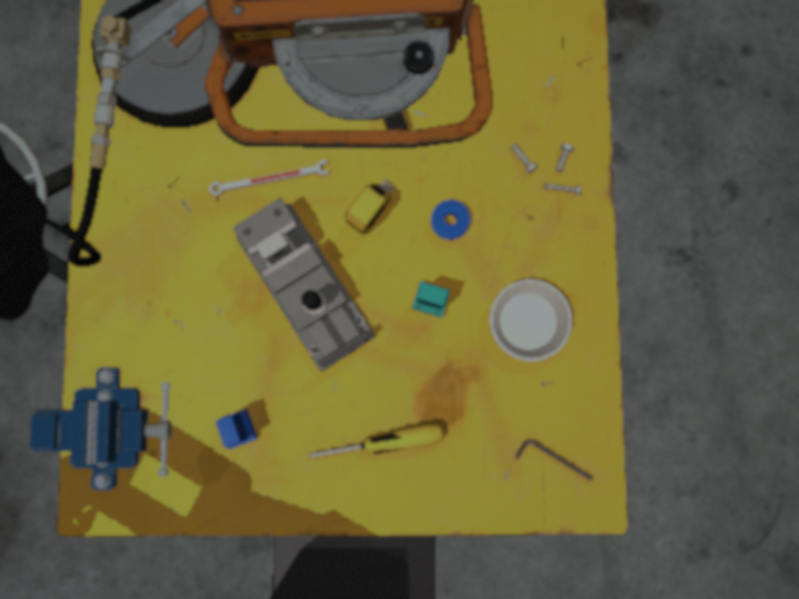

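Candidates for the bracket in the top view are the blue copy (148,276), the teal copy (277,189) and the aluminium one standing in the grey vice (176,158). By the description I take the aluminium one. Next I refine the vice pose by overlaying the model outline.

```bash
cat > ov.py <<'E'
from h import *
def draw(c,pose,opening,name,box,f,br=(0,0)):
    x0,y0,th=pose; u=np.array([np.cos(th),np.sin(th)]);v=np.array([-u[1],u[0]])
    P=lambda x,y,z: np.append(np.array([x0,y0])+u*x+v*y,z)
    im=cv2.cvtColor(c['pixels'],cv2.COLOR_RGB2BGR)[box[1]:box[3],box[0]:box[2]]
    im=cv2.resize(im,None,fx=f,fy=f,interpolation=cv2.INTER_CUBIC)
    def poly(pts,col):
        q=np.array([(px(c,p)-[box[0]-.5,box[1]-.5])*f for p in pts]).round().astype(int); cv2.polylines(im,[q],True,col,1,cv2.LINE_AA)
    rect=lambda a,b,h,z,cx=0:[P(a,-h,z),P(b,-h,z),P(b,h,z),P(a,h,z)]
    poly(rect(-165,60,45,0) if 0 else rect(-.165,.06,.045,0),(0,0,255))
    poly(rect(br[0]-.011,br[0]+.011,.018,.1),(0,255,0))
    poly([P(.0135,-.038,.06),P(.0135,.038,.06)],(255,0,255))
    poly([P(-.0135-opening,-.038,.06),P(-.0135-opening,.038,.06)],(255,0,255))
    k=-.085-opening
    poly([P(k+.012*np.cos(a),.012*np.sin(a),.102) for a in np.linspace(0,6.28,24)],(255,255,0))
    cv2.imwrite(f'pics/{name}.png',im)
E
python3 - <<'E'
from ov import *
p=(.641,.0535,np.radians(31))
draw(env.capture('top'),p,0,'o_top',(130,110,270,250),4.2)
draw(env.capture('side'),p,0,'o_side',(200,150,340,240),5)
E
```

```text
(no output)
```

View pics/o_top.png

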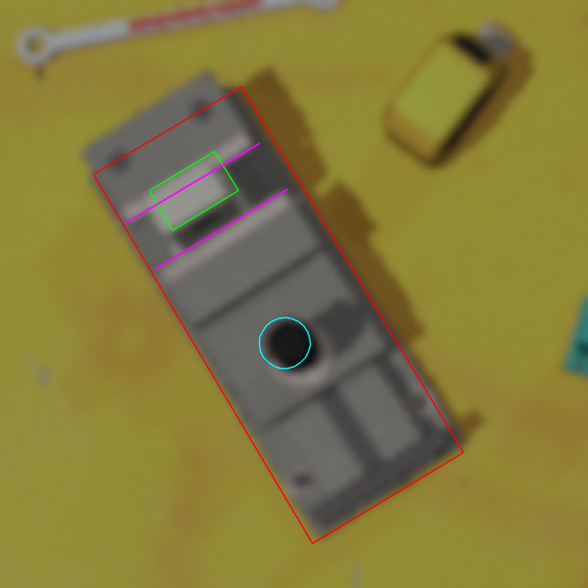

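View pics/o_side.png

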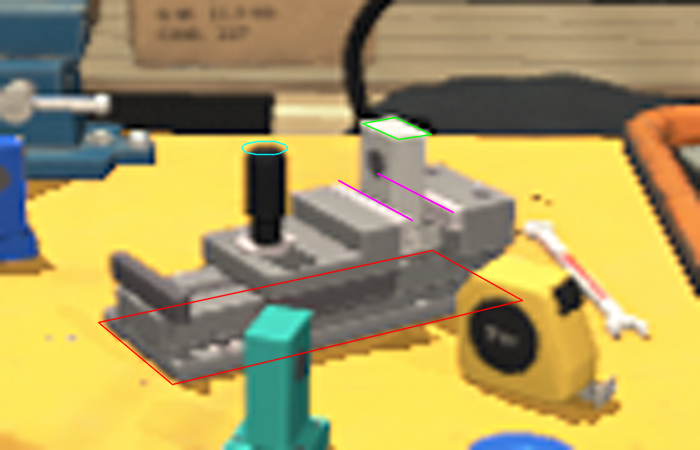

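Call:
jog_arm:
  steps:
    - [0, [36.4, -50.3, 0], [0, 0, -37.5]]
    - [0, [36.4, -50.3, 0], [0, 0, -37.5]]
    - [0, [36.4, -50.3, 0], [0, 0, -37.5]]
    - [0, [36.4, -50.3, 0], [0, 0, -37.5]]
    - [0, [36.4, -50.3, 0], [0, 0, -37.5]]
    - [0, [36.4, -50.3, 0], [0, 0, -37.5]]
    - [0, [36.4, -50.3, 0], [0, 0, -37.5]]
    - [0, [36.4, -50.3, 0], [0, 0, -37.5]]
    - [0, [36.4, -50.3, 0], [0, 0, -37.5]]
    - [0, [36.4, -50.3, 0], [0, 0, -37.5]]

```text
clock: 1.73
eef_pos: [0.4469, 0.1722, 0.2317]
ee_rot: [1.547, 2.733, 0.001]
contact_force: [0.7, -0.2, 0.3]
grip_width: 1.004
```

Call:
jog_arm:
  steps:
    - [0, [11.9, -16.3, 0], [0, 0, 0]]
    - [0, [11.9, -16.3, 0], [0, 0, 0]]
    - [0, [11.9, -16.3, 0], [0, 0, 0]]
    - [0, [11.9, -16.3, 0], [0, 0, 0]]
    - [0, [11.9, -16.3, 0], [0, 0, 0]]
    - [0, [11.9, -16.3, 0], [0, 0, 0]]
    - [0, [11.9, -16.3, -4], [0, 0, 0]]
    - [0, [11.9, -16.3, -8], [0, 0, 0]]
    - [0, [11.9, -16.3, -10], [0, 0, 0]]
    - [0, [11.9, -16.3, -10], [0, 0, 0]]

```text
clock: 2.57
eef_pos: [0.5617, 0.0097, 0.1248]
ee_rot: [-1.542, -2.724, 0.007]
contact_force: [-1.6, 0.6, -0.3]
grip_width: 1.0
```

```bash
python3 - <<'E'
from ov import *
p=(.641,.0535,np.radians(31))
print(env.state()['eef_pos'],env.state()['ee_rot'])
draw(env.capture('top'),p,0,'o_top1',(130,110,270,250),4.2)
draw(env.capture('side'),p,0,'o_side1',(200,120,340,240),5)
E
```

```text
[0.56167375 0.009744   0.12482513] [-1.542413   -2.72387458  0.00694525]
```

View pics/o_side1.png

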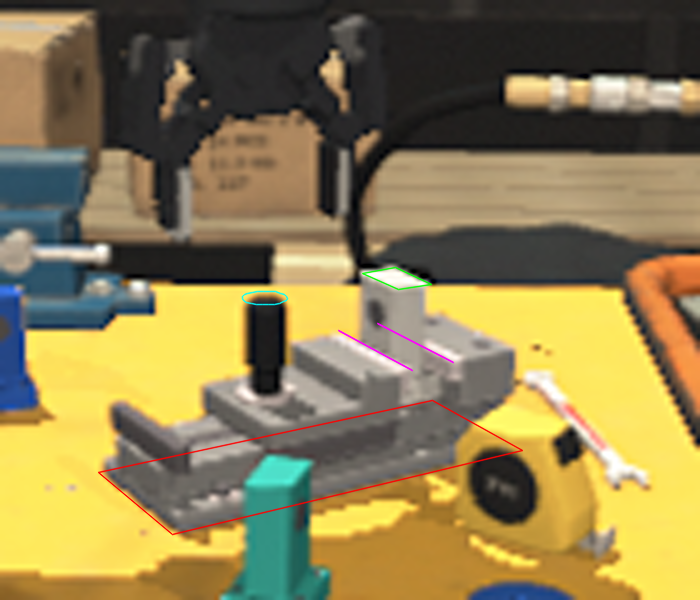

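The gripper straddles the black knob (top of the knob near pixel 253,180 in the side view), with the right finger clear of the bracket. I descend and grip.

Call:
jog_arm:
  steps:
    - [0, [0.4, 0, -2], [0, 0, 0]]
    - [0, [0.4, 0, -4], [0, 0, 0]]
    - [0, [0.4, 0, -5.3], [0, 0, 0]]
    - [0, [0.4, 0, -5.3], [0, 0, 0]]
    - [120, [0.4, 0, -5.3], [0, 0, 0]]
    - [255, [0.4, 0, -5.3], [0, 0, 0]]
    - [255, [0.4, 0, -5.3], [0, 0, 0]]
    - [255, [0.4, 0, -5.3], [0, 0, 0]]
    - [255, [0.4, 0, -5.3], [0, 0, 0]]
    - [255, [0.4, 0, -5.3], [0, 0, 0]]

```text
clock: 3.5
eef_pos: [0.5694, 0.0089, 0.0802]
ee_rot: [-1.547, -2.734, 0.001]
contact_force: [-3.5, -0.7, 6.9]
grip_width: 0.254
```

Call:
jog_arm:
  steps:
    - [255, [0, 0, 0], [0, 0, 0]]
    - [255, [0, 0, 0], [0, 0, 0]]

```text
clock: 3.67
eef_pos: [0.5693, 0.0089, 0.0802]
ee_rot: [-1.548, -2.734, 0.001]
contact_force: [0.5, 0.4, -0.0]
grip_width: 0.253
```

```bash
python3 - <<'E'
from ov import *
p=(.641,.0535,np.radians(31))
draw(env.capture('side'),p,0,'o_side2',(200,120,340,240),5)
E
```

```text
(no output)
```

View pics/o_side2.png

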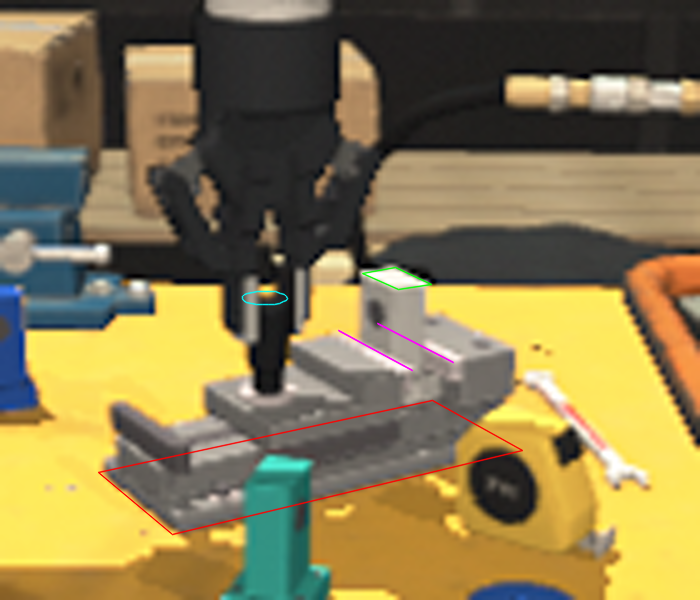

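The knob is gripped and there is no residual load. I now pull 45 mm along the vice's -x, plus a little.

Call:
jog_arm:
  steps:
    - [255, [-0.6, -0.4, 0], [0, 0, 0]]
    - [255, [-1.2, -0.7, 0], [0, 0, 0]]
    - [255, [-1.8, -1.1, 0], [0, 0, 0]]
    - [255, [-2.4, -1.4, 0], [0, 0, 0]]
    - [255, [-3.0, -1.8, 0], [0, 0, 0]]
    - [255, [-3.6, -2.1, 0], [0, 0, 0]]
    - [255, [-4.0, -2.4, 0], [0, 0, 0]]
    - [255, [-4.0, -2.4, 0], [0, 0, 0]]
    - [255, [-4.0, -2.4, 0], [0, 0, 0]]

```text
clock: 4.47
eef_pos: [0.5314, -0.0154, 0.0802]
ee_rot: [1.545, 2.729, 0.003]
contact_force: [7.7, 0.4, -4.9]
grip_width: 0.254
```

Call:
jog_arm:
  steps:
    - [255, [-0.3, -0.2, 0], [0, 0, 0]]
    - [255, [-0.5, -0.3, 0], [0, 0, 0]]
    - [255, [-0.5, -0.3, 0], [0, 0, 0]]
    - [255, [-0.5, -0.3, 0], [0, 0, 0]]

```text
clock: 4.8
eef_pos: [0.5314, -0.0155, 0.0803]
ee_rot: [1.54, 2.723, 0.021]
contact_force: [16.3, 8.3, -10.2]
grip_width: 0.249
```

At the stop: no further travel, and the force rises along +x. I relax, release and lift.

Call:
jog_arm:
  steps:
    - [255, [0, 0, 0], [0, 0, 0]]
    - [0, [0, 0, 0], [0, 0, 0]]
    - [0, [0, 0, 0], [0, 0, 0]]
    - [0, [0, 0, 0], [0, 0, 0]]
    - [0, [0, 0, 0], [0, 0, 0]]
    - [0, [0, 0, 0], [0, 0, 0]]
    - [0, [0, 0, 3], [0, 0, 0]]
    - [0, [0, 0, 7], [0, 0, 0]]
    - [0, [0, 0, 7], [0, 0, 0]]
    - [0, [0, 0, 7], [0, 0, 0]]

```text
clock: 5.63
eef_pos: [0.5335, -0.0158, 0.1541]
ee_rot: [1.537, 2.716, 0.025]
contact_force: [0.4, 0.1, -0.3]
grip_width: 0.998
```

```bash
python3 - <<'E'
from ov import *
p=(.6422,.0527,np.radians(31))
print(env.state()['eef_pos'],env.state()['ee_rot'],env.state()['grip_width'])
draw(env.capture('side'),p,.045,'o_side3',(200,120,340,240),5)
c=env.capture('top');draw(c,p,.045,'o_top3',(130,110,270,250),4.2)
for cam in ['side','top']:
  c=env.capture(cam)
  for l in ['fixed_lip','jaw_knob','bracket_center']:
    for r in env.place_of(cam,l):print(cam,l,r['score'],w(c,r['point']))
E
```

```text
[ 0.5334727  -0.01582764  0.15409434] [1.53703007 2.71648696 0.02525087] 0.9980936806919457
side fixed_lip 0.71 [0.64905953 0.06373842 0.06159172]
side fixed_lip 0.18 [ 0.53280159 -0.01524935  0.08273847]
side jaw_knob 0.86 [ 0.53286307 -0.01349476  0.08538943]
side bracket_center 0.87 [ 0.57500447 -0.15198062  0.03398779]
side bracket_center 0.72 [0.40556665 0.11246668 0.03522822]
side bracket_center 0.59 [0.63919834 0.05706742 0.06679027]
top fixed_lip 0.81 [0.65562772 0.06013034 0.06114192]
top bracket_center 0.82 [0.40455144 0.11707147 0.03154836]
top bracket_center 0.58 [ 0.5782042  -0.14853443  0.03306876]
top bracket_center 0.42 [0.64079497 0.05821174 0.06123304]
```

View pics/o_side3.png

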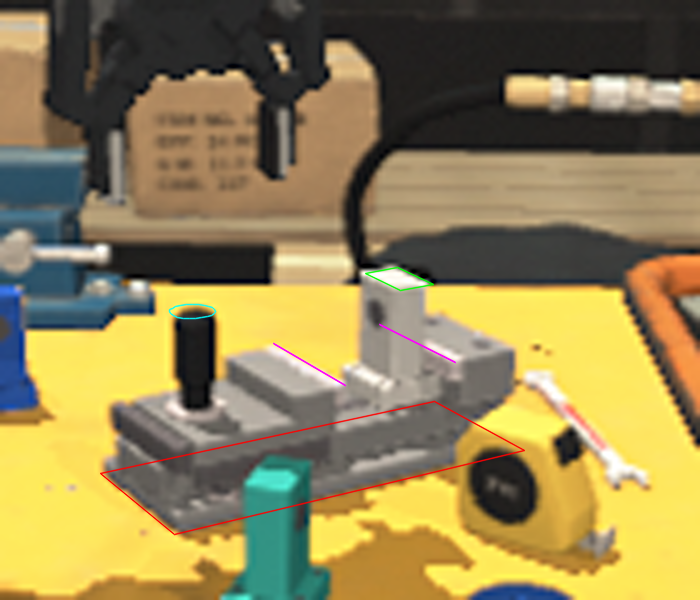

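View pics/o_top3.png

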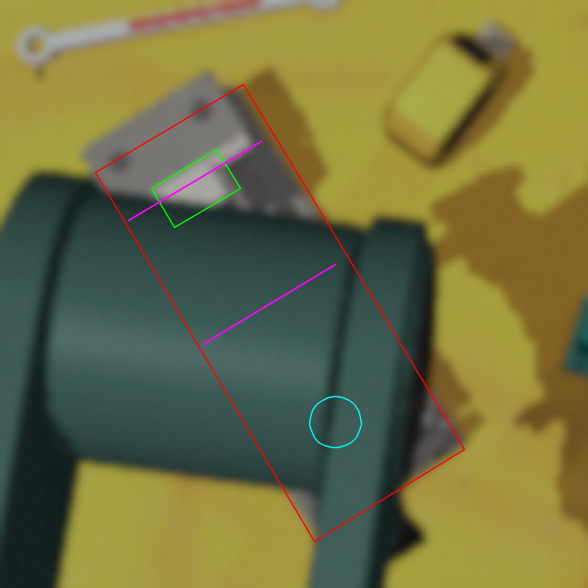

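The overlay confirms the jaw is at its open stop, with the knob at 45 mm opening (side view, about pixel 238,182), and the bracket has not moved. I go over the bracket.

Call:
jog_arm:
  steps:
    - [0, [3.6, 2.3, 0], [0, 0, 0]]
    - [0, [7.1, 4.6, 0], [0, 0, 0]]
    - [0, [10.6, 6.9, 0], [0, 0, 0]]
    - [0, [10.6, 6.9, 0], [0, 0, 0]]
    - [0, [10.6, 6.9, 0], [0, 0, 0]]
    - [0, [10.6, 6.9, 0], [0, 0, 0]]
    - [0, [10.6, 6.9, 0], [0, 0, 0]]
    - [0, [10.6, 6.9, 0], [0, 0, 0]]

```text
clock: 6.8
eef_pos: [0.6363, 0.0527, 0.1505]
ee_rot: [1.542, 2.722, 0.02]
contact_force: [0.8, 0.7, -0.7]
grip_width: 0.996
```

```bash
python3 - <<'E'
from ov import *
from scipy.spatial.transform import Rotation as R
s=env.state();print(s['eef_pos'],s['ee_rot'],s['qd'])
r=R.from_rotvec(s['ee_rot']);print(r.as_matrix())
a=np.radians(31);y=np.array([np.cos(a),np.sin(a),0]);z=np.array([0,0,-1.]);x=np.cross(y,z)
T=R.from_matrix(np.c_[x,y,z]);print((T*r.inv()).as_rotvec(degrees=True))
y=-y;x=np.cross(y,z);T=R.from_matrix(np.c_[x,y,z]);print((T*r.inv()).as_rotvec(degrees=True))
E
```

```text
[0.63633131 0.05271769 0.15049748] [1.54210829 2.72231627 0.0203942 ] [-1.29229044e-05 -4.64445576e-03 -1.90505265e-03  2.05182132e-03
 -1.96108795e-03  4.93384633e-04]
[[-0.51409257  0.85755541  0.01753716]
 [ 0.8577219   0.51408915  0.00504746]
 [-0.00468719  0.01763687 -0.99983347]]
[-0.28974433  1.00470855  0.06043257]
[   1.57764091    0.45497025 -179.93207685]
```

Call:
jog_arm:
  steps:
    - [0, [0.6, 0.1, 0], [-0.3, 1, 0]]
    - [0, [0.6, 0.1, -2], [-0.3, 1, 0]]
    - [0, [0.6, 0.1, -4], [-0.3, 1, 0]]
    - [0, [0.6, 0.1, -6], [-0.3, 1, 0]]
    - [0, [0.6, 0.1, -7.5], [-0.3, 1, 0]]
    - [0, [0.6, 0.1, -7.5], [-0.3, 1, 0]]
    - [0, [0.6, 0.1, -7.5], [-0.3, 1, 0]]
    - [0, [0.6, 0.1, -7.5], [-0.3, 1, 0]]
    - [0, [0.6, 0.1, -7.5], [-0.3, 1, 0]]

```text
clock: 7.55
eef_pos: [0.6434, 0.0535, 0.078]
ee_rot: [1.547, 2.73, 0.003]
contact_force: [-0.2, 0.2, 0.4]
grip_width: 0.998
```

```bash
cat > st.py <<'E'
from ov import *
from scipy.spatial.transform import Rotation as R
s=env.state();print(s['eef_pos'],s['qd'].round(3),s['contact_force'].round(1))
r=R.from_rotvec(s['ee_rot'])
a=np.radians(31);y=np.array([np.cos(a),np.sin(a),0]);z=np.array([0,0,-1.]);x=np.cross(y,z)
print((R.from_matrix(np.c_[x,y,z])*r.inv()).as_rotvec(degrees=True))
E
python3 - <<'E'
from st import *
p=(.641,.0535,np.radians(31))
draw(env.capture('side'),p,.045,'o_side4',(200,120,340,240),5)
E
```

```text
[0.64339075 0.05347533 0.07800262] [ 0.004  0.001 -0.004 -0.    -0.001 -0.001] [-0.2  0.2  0.4]
[0.01333591 0.2342101  0.0763022 ]
```

View pics/o_side4.png

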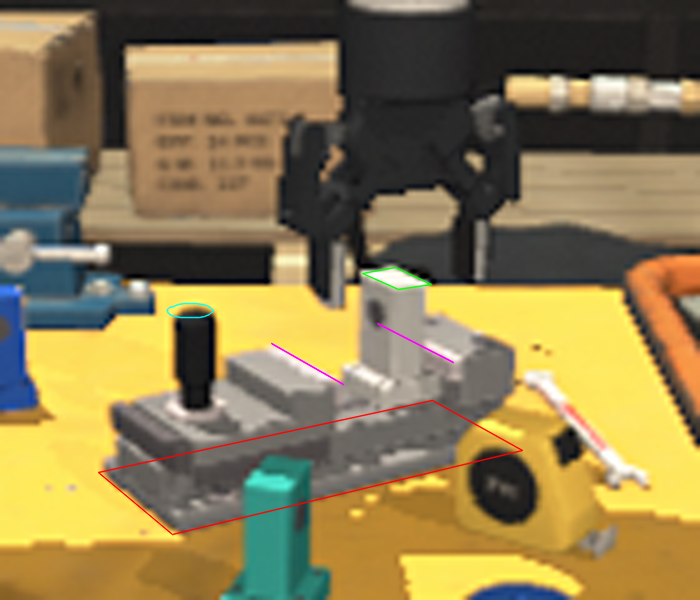

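Call:
jog_arm:
  steps:
    - [0, [-0.4, -0.1, -0.6], [0, 0.2, 0]]
    - [0, [-0.4, -0.1, -1.2], [0, 0.2, 0]]
    - [0, [-0.4, -0.1, -1.2], [0, 0.2, 0]]
    - [0, [-0.4, -0.1, -1.2], [0, 0.2, 0]]
    - [0, [-0.4, -0.1, -1.2], [0, 0.2, 0]]
    - [0, [-0.4, -0.1, -1.2], [0, 0.2, 0]]

```text
clock: 8.1
eef_pos: [0.6395, 0.0526, 0.0658]
ee_rot: [1.548, 2.733, 0.0]
contact_force: [0.3, 0.0, 0.9]
grip_width: 1.002
```

```bash
python3 st.py
```

```text
[0.63945298 0.05260393 0.06581836] [ 0.002 -0.002 -0.003 -0.002 -0.002  0.   ] [0.3 0.  0.9]
[0.00970027 0.02647312 0.06675585]
```

Pose as intended. I close on the bracket.

Call:
jog_arm:
  steps:
    - [255, [0, 0, 0], [0, 0, 0]]
    - [255, [0, 0, 0], [0, 0, 0]]
    - [255, [0, 0, 0], [0, 0, 0]]
    - [255, [0, 0, 0], [0, 0, 0]]
    - [255, [0, 0, 0], [0, 0, 0]]
    - [255, [0, 0, 0], [0, 0, 0]]
    - [255, [0, 0, 0], [0, 0, 0]]
    - [255, [0, 0, 0], [0, 0, 0]]

```text
clock: 8.77
eef_pos: [0.6398, 0.0527, 0.0661]
ee_rot: [1.548, 2.732, 0.001]
contact_force: [1.8, -0.1, 0.5]
grip_width: 0.251
```

```bash
python3 st.py; python3 - <<'E'
from ov import *
p=(.641,.0535,np.radians(31))
draw(env.capture('side'),p,.045,'o_side5',(200,120,340,240),5)
E
```

```text
[0.63982795 0.05267048 0.0661145 ] [-0.001  0.001 -0.001 -0.001 -0.001  0.001] [ 1.8 -0.1  0.5]
[0.0028001  0.08299413 0.06492127]
```

View pics/o_side5.png

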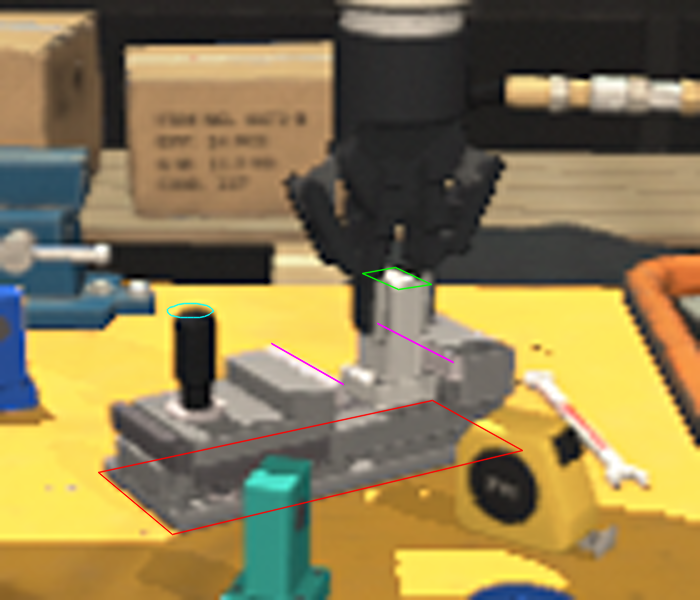

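Gripped (opening about 21 mm). I slide it 20 mm along the bed, towards the moving jaw.

Call:
jog_arm:
  steps:
    - [255, [-0.4, -0.3, 0], [0, 0, 0]]
    - [255, [-0.9, -0.5, 0], [0, 0, 0]]
    - [255, [-1.3, -0.8, 0], [0, 0, 0]]
    - [255, [-1.7, -1.0, 0], [0, 0, 0]]
    - [255, [-1.7, -1.0, 0], [0, 0, 0]]
    - [255, [-1.7, -1.0, 0], [0, 0, 0]]
    - [255, [-1.7, -1.0, 0], [0, 0, 0]]

```text
clock: 9.4
eef_pos: [0.6216, 0.042, 0.066]
ee_rot: [-1.549, -2.733, 0.003]
contact_force: [-3.8, 0.3, 3.3]
grip_width: 0.247
```

```bash
python3 st.py; python3 - <<'E'
from ov import *
p=(.641,.0535,np.radians(31))
draw(env.capture('side'),p,.045,'o_side6',(200,120,340,240),5,(-.02,0))
E
```

```text
[0.62159898 0.04201048 0.06597906] [-0.001  0.004 -0.004  0.001 -0.003 -0.   ] [-3.8  0.3  3.3]
[ 0.07106054 -0.08685767  0.08169576]
```

View pics/o_side6.png

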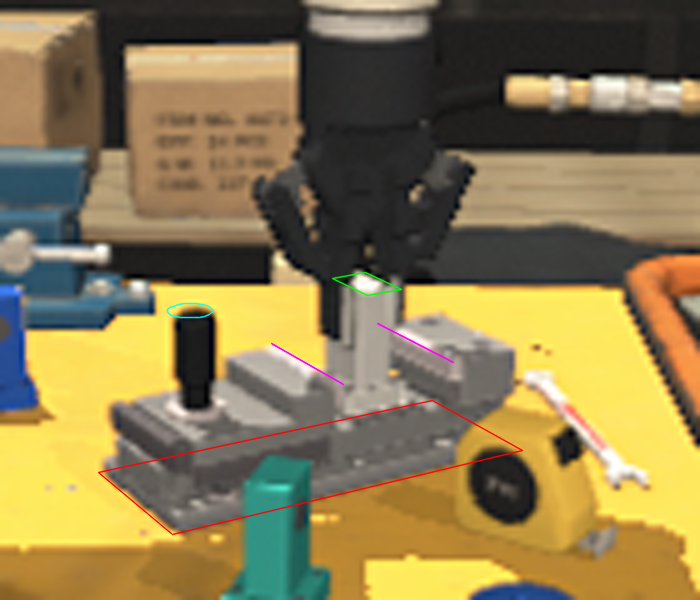

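The bracket now stands midway between the open lips (foot near pixel 274,200). I lift straight up.

Call:
jog_arm:
  steps:
    - [255, [0, 0, 1], [0, 0, 0]]
    - [255, [0, 0, 2.5], [0, 0, 0]]
    - [255, [0, 0, 4.5], [0, 0, 0]]
    - [255, [0, 0, 6.5], [0, 0, 0]]
    - [255, [0, 0, 8.5], [0, 0, 0]]
    - [255, [0, 0, 10], [0, 0, 0]]
    - [255, [0, 0, 10], [0, 0, 0]]
    - [255, [0, 0, 10], [0, 0, 0]]
    - [255, [0, 0, 10], [0, 0, 0]]

```text
clock: 10.2
eef_pos: [0.6212, 0.0422, 0.1643]
ee_rot: [-1.547, -2.731, 0.004]
contact_force: [-1.3, -0.8, -3.0]
grip_width: 0.252
```

```bash
python3 st.py; python3 - <<'E'
from h import *
c=snap('side','side7'); a=cv2.imread('pics/side7.png')[90:310,170:350]; cv2.imwrite('pics/side7b.png',cv2.resize(a,None,fx=2.7,fy=2.7,interpolation=cv2.INTER_CUBIC))
c2=snap('top','top7')
for cam,cc in [('side',c),('top',c2)]:
  m=env.trace(cam,'dish')
  for l in ['dish','bracket_center']:
    for r in env.place_of(cam,l): print(cam,l,r['score'],w(cc,r['point']))
  if m:
    for mm in m[:2]:
      v,u=np.nonzero(mm['pixels']); print(cam,mm['score'],u.min(),u.max(),v.min(),v.max(),ray(cc,(u.min()+u.max())/2,(v.min()+v.max())/2,.024 if cam=='top' else .012))
E
```

```text
[0.62120576 0.04224979 0.16432601] [-0.001  0.012  0.021  0.     0.004 -0.001] [-1.3 -0.8 -3. ]
[ 0.04839122 -0.20037991  0.07036825]
side dish 0.95 [ 0.54722781 -0.28841706 -0.00475708]
side bracket_center 0.7 [0.40177108 0.11195588 0.03537896]
side bracket_center 0.63 [ 0.57715566 -0.14827718  0.03496091]
side bracket_center 0.54 [0.61992346 0.04611171 0.1666626 ]
side 0.83 210 265 249 284 [ 0.54479637 -0.28014728  0.012     ]
top dish 0.6 [ 0.54577924 -0.28034507 -0.00361962]
top bracket_center 0.59 [ 0.57880387 -0.14716745  0.03567486]
top bracket_center 0.51 [0.62055824 0.04886434 0.16263852]
```

View pics/side7b.png

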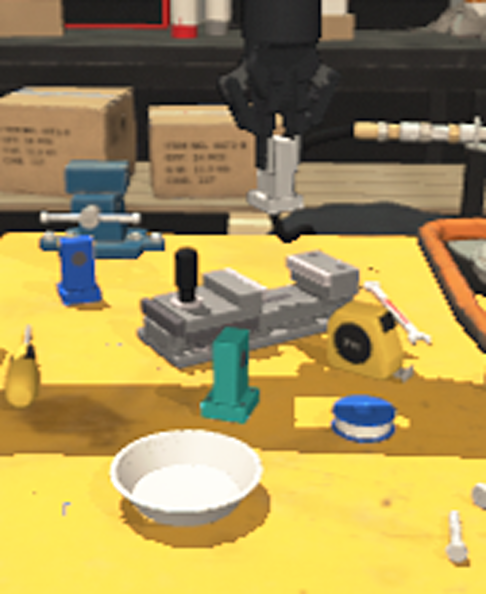

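The bracket hangs upright and clear in the gripper (side view near pixel 272,160), its foot about 128 mm above the table. I carry it over the teal copy to the dish.

Call:
jog_arm:
  steps:
    - [255, [-0.5, -2, 0], [0, -0.2, 0]]
    - [255, [-1.3, -5.5, 0], [0, -0.2, 0]]
    - [255, [-2.2, -9.5, 0], [0, -0.2, 0]]
    - [255, [-3.1, -13.5, 0], [0, -0.2, 0]]
    - [255, [-4.1, -17.5, 0], [0, -0.2, 0]]
    - [255, [-5.0, -21.5, 0], [0, -0.2, 0]]
    - [255, [-5.9, -25.5, 0], [0, -0.2, 0]]
    - [255, [-6.8, -29.0, 0], [0, -0.2, 0]]
    - [255, [-7.3, -31.3, 0], [0, -0.2, 0]]
    - [255, [-7.5, -32.3, 0], [0, -0.2, 0]]

```text
clock: 11.43
eef_pos: [0.5453, -0.2849, 0.1653]
ee_rot: [1.554, 2.728, -0.003]
contact_force: [0.0, 0.3, -2.6]
grip_width: 0.246
```

Call:
jog_arm:
  steps:
    - [255, [0, 0, 0], [0, 0, 0]]
    - [255, [0, 0, 0], [0, 0, 0]]

```text
clock: 11.6
eef_pos: [0.5451, -0.2851, 0.1651]
ee_rot: [1.556, 2.727, -0.002]
contact_force: [-0.7, 0.2, -3.4]
grip_width: 0.247
```

```bash
python3 st.py; python3 - <<'E'
from h import *
c2=env.capture('top'); a=cv2.imread('pics/top0.png')
hsv=cv2.cvtColor(a,cv2.COLOR_BGR2HSV); m=(hsv[...,1]<70)&(hsv[...,2]>60); m[:, :305]=0; m[:,375:]=0; m[:170]=0; m[240:]=0
m=cv2.morphologyEx(m.astype(np.uint8),cv2.MORPH_OPEN,np.ones((3,3)))
k=cv2.findContours(m,cv2.RETR_EXTERNAL,cv2.CHAIN_APPROX_NONE)[0]; k=max(k,key=cv2.contourArea)
e=cv2.minEnclosingCircle(k); print(e, ray(c2,*e[0],.024)); print('width m', np.linalg.norm(ray(c2,e[0][0]-e[1],e[0][1],.024)-ray(c2,e[0][0]+e[1],e[0][1],.024)))
E
```

```text
[ 0.54508554 -0.28514396  0.16514961] [ 0.036 -0.009  0.008  0.018  0.005  0.002] [-0.7  0.2 -3.4]
[0.12749281 0.05424796 0.40555077]
((340.0267333984375, 204.72406005859375), 26.503799438476562) [ 0.54595982 -0.28272879  0.024     ]
width m 0.11160120631225383
```

The dish rim fit gives centre (0.546, -0.283) and a width of 111.6 mm (given: 111). I descend to just above the floor.

Call:
jog_arm:
  steps:
    - [255, [0.1, 0.1, -2], [0, 0, 0]]
    - [255, [0.1, 0.1, -4], [0, 0, 0]]
    - [255, [0.1, 0.1, -6], [0, 0, 0]]
    - [255, [0.1, 0.1, -8], [0, 0, 0]]
    - [255, [0.1, 0.1, -9.5], [0, 0, 0]]
    - [255, [0.1, 0.1, -10.5], [0, 0, 0]]
    - [255, [0.1, 0.1, -11], [0, 0, 0]]
    - [255, [0.1, 0.1, -11], [0, 0, 0]]
    - [255, [0.1, 0.1, -11], [0, 0, 0]]
    - [255, [0.1, 0.1, -11], [0, 0, 0]]

```text
clock: 12.48
eef_pos: [0.5475, -0.2832, 0.0569]
ee_rot: [1.552, 2.726, -0.001]
contact_force: [0.1, -0.2, -3.8]
grip_width: 0.248
```

```bash
python3 st.py; python3 - <<'E'
from h import *
c=snap('side','side8'); a=cv2.imread('pics/side8.png')[170:310,170:320]; cv2.imwrite('pics/side8b.png',cv2.resize(a,None,fx=4,fy=4,interpolation=cv2.INTER_CUBIC))
for r in env.place_of('side','bracket_center'): print(r['score'],w(c,r['point']))
E
```

```text
[ 0.54751528 -0.28324678  0.05688427] [-0.005 -0.004 -0.004  0.    -0.001  0.   ] [ 0.1 -0.2 -3.8]
[0.18000285 0.20986814 0.28753111]
0.93 [ 0.54828442 -0.27970596  0.05879738]
0.93 [0.40130907 0.11733525 0.03547318]
0.8 [ 0.5773681  -0.15021266  0.03633887]
```

View pics/side8b.png

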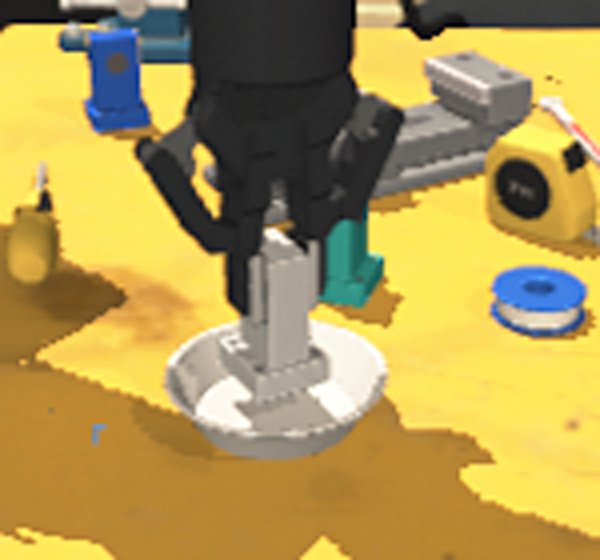

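It is centred above the dish floor (foot near pixel 242,263), with no contact yet. I lower gently in two small stages.

Call:
jog_arm:
  steps:
    - [255, [0, 0, -0.4], [0, 0, 0]]
    - [255, [0, 0, -0.8], [0, 0, 0]]
    - [255, [0, 0, -1.2], [0, 0, 0]]
    - [255, [0, 0, -1.5], [0, 0, 0]]
    - [255, [0, 0, -1.6], [0, 0, 0]]
    - [255, [0, 0, -1.6], [0, 0, 0]]
    - [255, [0, 0, -1.6], [0, 0, 0]]

```text
clock: 13.17
eef_pos: [0.5472, -0.2834, 0.0406]
ee_rot: [1.552, 2.726, -0.001]
contact_force: [0.1, 0.4, -2.8]
grip_width: 0.25
```

Call:
jog_arm:
  steps:
    - [255, [0, 0, -0.1], [0, 0, 0]]
    - [255, [0, 0, -0.2], [0, 0, 0]]
    - [255, [0, 0, -0.3], [0, 0, 0]]
    - [255, [0, 0, -0.3], [0, 0, 0]]
    - [255, [0, 0, -0.3], [0, 0, 0]]

```text
clock: 13.58
eef_pos: [0.5474, -0.2836, 0.0382]
ee_rot: [1.552, 2.726, -0.002]
contact_force: [-1.0, 1.4, -0.1]
grip_width: 0.25
```

Call:
jog_arm:
  steps:
    - [255, [0, 0, -0.1], [0, 0, 0]]
    - [255, [0, 0, -0.2], [0, 0, 0]]
    - [255, [0, 0, -0.2], [0, 0, 0]]
    - [255, [0, 0, -0.2], [0, 0, 0]]

```text
clock: 13.92
eef_pos: [0.5476, -0.2837, 0.0381]
ee_rot: [1.552, 2.725, -0.002]
contact_force: [-2.6, 1.9, 6.6]
grip_width: 0.248
```

```bash
python3 st.py; python3 - <<'E'
from h import *
c=snap('side','side9'); a=cv2.imread('pics/side9.png')[170:310,170:320]; cv2.imwrite('pics/side9b.png',cv2.resize(a,None,fx=4,fy=4,interpolation=cv2.INTER_CUBIC))
E
```

```text
[ 0.5475615  -0.28368396  0.03814437] [ 0.     0.001  0.002  0.001 -0.002  0.001] [-2.6  1.9  6.6]
[0.22179148 0.24843503 0.30810478]
```

View pics/side9b.png

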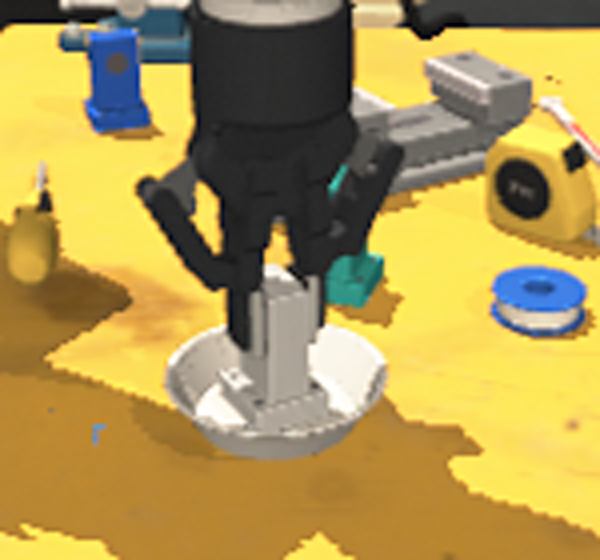

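Contact is confirmed on the floor: TCP 0.038 as predicted, force +6.6 N. I relax and open slowly, then rise.

Call:
jog_arm:
  steps:
    - [255, [0, 0, 0], [0, 0, 0]]
    - [255, [0, 0, 0], [0, 0, 0]]
    - [140, [0, 0, 0], [0, 0, 0]]
    - [120, [0, 0, 0], [0, 0, 0]]
    - [80, [0, 0, 0], [0, 0, 0]]
    - [40, [0, 0, 0], [0, 0, 0]]
    - [0, [0, 0, 0], [0, 0, 0]]
    - [0, [0, 0, 0], [0, 0, 0]]
    - [0, [0, 0, 0], [0, 0, 0]]
    - [0, [0, 0, 0], [0, 0, 0]]

```text
clock: 14.8
eef_pos: [0.5476, -0.2837, 0.0381]
ee_rot: [1.551, 2.725, -0.002]
contact_force: [0.7, -0.2, 0.4]
grip_width: 0.999
```

```bash
python3 - <<'E'
from h import *
c=snap('side','side10'); a=cv2.imread('pics/side10.png')[170:310,170:320]; cv2.imwrite('pics/side10b.png',cv2.resize(a,None,fx=4,fy=4,interpolation=cv2.INTER_CUBIC))
E
```

```text
(no output)
```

View pics/side10b.png

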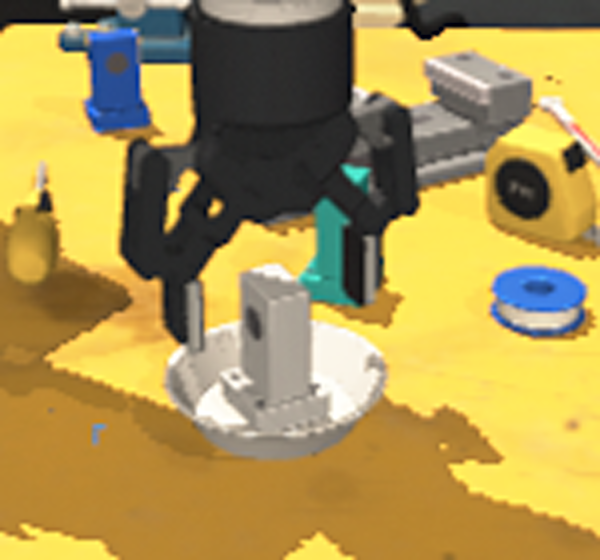

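Released and standing upright. I rise straight up.

Call:
jog_arm:
  steps:
    - [0, [0, 0, 1.5], [0, 0, 0]]
    - [0, [0, 0, 4], [0, 0, 0]]
    - [0, [0, 0, 7], [0, 0, 0]]
    - [0, [0, 0, 10], [0, 0, 0]]
    - [0, [0, 0, 13], [0, 0, 0]]
    - [0, [0, 0, 16], [0, 0, 0]]
    - [0, [0, 0, 16], [0, 0, 0]]
    - [0, [0, 0, 16], [0, 0, 0]]
    - [0, [0, 0, 16], [0, 0, 0]]

```text
clock: 15.6
eef_pos: [0.5473, -0.2835, 0.1975]
ee_rot: [1.552, 2.726, -0.002]
contact_force: [0.9, 0.2, -0.9]
grip_width: 1.0
```

```bash
python3 - <<'E'
from h import *
c=snap('side','side11'); a=cv2.imread('pics/side11.png')[110:310,170:370]; cv2.imwrite('pics/side11b.png',cv2.resize(a,None,fx=3,fy=3,interpolation=cv2.INTER_CUBIC))
for l in ['bracket_center','dish','jaw_knob','tape_measure_center','thread_tape_center']:
  for r in env.place_of('side',l): print(l,round(r['score'],2),w(c,r['point']).round(4))
print(env.state()['qd'].round(3),env.state()['clock'])
E
```

```text
bracket_center 0.96 [ 0.5469 -0.2834  0.0373]
bracket_center 0.85 [0.4051 0.1135 0.0366]
bracket_center 0.67 [ 0.5781 -0.1526  0.0354]
dish 0.83 [ 5.490e-01 -2.827e-01  3.000e-04]
jaw_knob 0.63 [ 0.5303 -0.0125  0.0856]
tape_measure_center 0.71 [ 0.5317 -0.0126  0.086 ]
tape_measure_center 0.64 [ 0.7066 -0.0673  0.0308]
thread_tape_center 0.68 [ 0.6893 -0.1788  0.0088]
[-0.002 -0.007 -0.011  0.001  0.002 -0.001] 15.9
```

View pics/side11b.png

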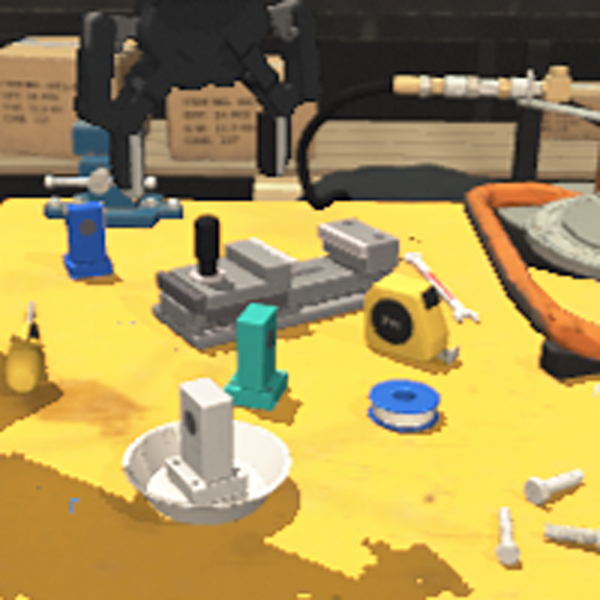

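The picture shows the bracket upright in the dish (238,255), the jaw open (knob 238,190), and the tape measure and thread tape where they were. I hand the job in.

```bash
python3 -c "
from workcell import env
print(env.finish_job())"
```

```text
the job is handed in; nothing more can be done
None
```

The bracket is out of the vice and standing upright on the floor of the parts dish, and I handed the job in at about 16 s of the 45 s allowed. I pulled the vice jaw open by its knob to the stop, where it moved no further and the force rose. I then slid the bracket about 20 mm clear of the lip, lifted it, and lowered it until it touched the dish floor before letting go.

**Last checks:**
- **Bracket:** its centre measured (0.547, -0.283, 0.037). That is within about 2 mm of the dish centre, and the height is right for standing on the dish floor.
- **Jaw:** the knob is still at its open position.
- **Tape measure and thread tape:** both are within about 3 mm of their starting readings, which is the measuring noise.
- **Gripper:** it is about 125 mm above the bracket, touching nothing.

**Checks that disagreed:**
- I first gripped the knob about 8 mm higher than planned, because the arm had not settled before the fingers closed. The grip held through the pull.
- The finder also reported a second tape measure at the knob, which was plainly false.

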